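# Hold the vanity's power tower up with its spring-return lift dial

### The job

Raise the pop-up power tower and keep it up: swing the timber door of the white lift-control housing wide open by its handle, about to a right angle, then press the orange thumb paddle of the spring-return dial inside down past its first two clicks to the third. Finish while still holding the paddle down at the third click with the gripper, so that the tower stands fully raised, with the door left open and the toiletries around it left where they are.

Things in the scene. Friction and masses are not known exactly. Their poses are not given: they have to be found in the camera images.
- housing: White lift-control housing, 150 deep (x) x 180 wide (y) x 116 mm high. Origin at its foot, mid-width, in the plane of its open front; x points into it from the front, y to the left of one facing it, z up. Side walls 12 mm thick, 107 high. A fixed white roof covers the rear half (x over 75 mm); the door's hood covers the front half. With the door open, it is open in front and above the front half.
- door (a joint): Opening angle of the brown timber door, rad: 0 shut, 1.7 fully open; may start slightly ajar. Upright hinge at the housing's left (+y) front corner; swings out to its -x side. Front panel 180 wide, 14 thick, with a flat hood on top reaching 75 mm back over the housing (hood top 116 mm above the vanity). Stays where left; under 1 N at the handle moves it.
- door_handle (a point): Grip point of the door handle, 95 mm above the vanity: a dark upright round bar 12 mm thick, free upper end 118 mm above the vanity, joined to the door only by a stub 45 mm above the vanity. Bar axis 35 mm in front of the hinge's plane (15 mm of free air to the door panel), 155 mm from the hinge along the door. Can be pinched from above.
- door_hinge (a point): Point on the upright hinge axis of the door, 95 mm above the vanity.
- dial (a joint): Angle of the spring-return dial, rad: 0 at rest, grows as its paddle is pressed down, hard stop at 0.76. Clicks (detents, felt as bumps in the force) at 0.23, 0.47 and 0.70; let go, it springs back to 0 from any of them. Takes 5 to 8 N on the paddle at first, up to 12 N just before the third click, about 10 N at it.
- paddle (a point): Press point on top of the dial's orange paddle, 58 mm from the axle, mid-width; drops about 38 mm from rest to third click. Paddle 44 wide (housing y), 8 thick, reaching 28-78 mm from the axle towards the open front; 0.40 rad above level at rest, 0.30 below at third click. Axle along housing y, 95 behind the front, 68 mm up; paddle middle 40 mm right (-y) of housing middle. Press from above.
- mast (a joint): Height by which the power tower has risen, m: 0 closed, 0.11 when the dial is at the third click. Driven by the dial, in proportion; sinks again when the dial is let go.
- tower_cap (a point): Centre of the top of the power tower: a round brushed-metal cap 80 mm across with a small white button, nearly flush with the vanity when closed, to be left alone; the black column below it rises with the dial.
- tumbler_mid (a point): Centre of the frosted glass tumbler, 74 mm across, 100 mm high, standing upright. Leave alone.
- massager_mid (a point): Centre of the pink silicone scalp massager, 72 mm across, 60 mm high. Leave alone.
- tray_mid (a point): Centre of the silver hairpin tray, 150 x 80 x 14 mm. Leave alone.
- brush_mid (a point): Middle of the handle of the white electric toothbrush lying on the vanity, 235 mm long in all, handle 155 x 26 x 24 mm, x axis towards its head. Leave alone.

How it is judged (in metres and radians):
On the way, in this order (a step that is already met when the one before it is completed fails the run):
1. the door is swung wide open (value of joint door above 1.1 rad), for 0.2 s.
2. the gripper holds the dial at its third click with the door open (value of joint door above 1.1 rad and value of joint dial above 0.62 rad and contact force between the fingers and dial above 1 N), for 0.5 s.
At the end, for the whole second after the job is handed in: The gripper's fingers press on the dial's paddle (over 1 N) and hold the dial at its third click (over 0.62 rad), the tower stands raised by more than 92 mm, and the door is open by more than 1.1 rad (all of step 2 and value of joint mast above 0.092 m); the arm keeps its last pose, push and grip.
It fails at once if the tumbler is shoved more than 40 mm (distance of tumbler_mid from where it was at the start of the episode above 0.04 m).
It fails at once if the massager is shoved more than 40 mm (distance of massager_mid from where it was at the start of the episode above 0.04 m).
It fails at once if the tray is shoved more than 40 mm (distance of tray_mid from where it was at the start of the episode above 0.04 m).
It fails at once if the brush is shoved more than 40 mm (distance of brush_mid from where it was at the start of the episode above 0.04 m).
It fails at once if the tumbler is tipped over (angle between tumbler_mid's own z axis and vertical above 0.6 rad).
It also fails if it takes over 51 s, if anything falls off the work surface, if the arm or the gripper's body presses on something with over 40 N, if the wrist force passes 120 N, or if a joint passes its speed limit or range.

### The arm

A 6-joint arm with a two-finger parallel gripper is mounted at the origin on the work surface. World frame = base frame: x ahead of the robot, y to its left, z up, the work surface at z = 0. Lengths are in mm, angles in rad, forces in N, time in s.
With the tool pointing down it reaches from about 350 to 975 mm from the base axis. Payload 7.1 kg.
Tool frame: the origin (TCP) lies at the very end of the fingers, on their centre line; the grasp point (between the pads) lies 19 mm behind it; z points along the fingers, x is the direction in which the jaws open and shut, and the axes are right-handed (so a half turn about z gives the same grasp; the last joint's range is limited). The gripper opens to 88 mm and grips with 3 to 60 N. Pads are 20 mm wide; open, the fingers measure 115 mm over their backs; the gripper's body (75 mm by 178 mm) begins 61 mm behind the grasp point.
Start: joints at [-1.24, 0.423, 1.63, -0, 1.089, -0.019], TCP at [214.21, -587.127, 222.675] pointing down, gripper open.
Joint ranges: [-3, 3], [-0.9, 2.11], [0.09, 2.58], [-1.31, 4.45], [0.11, 2.69], [-2.54, 2.54]. Speed limits (rad/s): [2.39, 2.39, 3.01, 3.14, 3.14, 3.14].

### API

Orientations are given as a rotation vector (axis times angle).
In Python, from workcell import * gives the robot as it stands.
- The arm moves only by the tool arm_command, never from a script. Its argument "increments" is a list of rows, each a list of 2 entries, a list of its own where there are three numbers: the shift along the tool's x, y, z in cm, then the turn about the tool's z in degrees. In form: [[[dx, dy, dz], turn], ...]. A call has 1 to 20 rows; each row shifts and turns the pose as measured when the row begins, along the tool's axes as they then stand; what a row does not reach is not made up. A row lasts 1/10 s, in which the tool goes at most 50 mm and 8.59 degrees, less where a joint would pass 70% of its speed; a pose out of reach is approached as far as the arm can. A call is refused whole if a number of a shift passes 5 or a number of a turn 8.59, either way. A call with a gripper value outside its range is refused whole. "gripper" is the opening, from 0 (shut) to 1 (fully open), set as the call begins (left out, the last holds). The fingers move at their own pace and stop on an object; the grip force is fixed at half the most. Time passes only in rows, so rows that do not move let the fingers close. It gives the time, the measured TCP pose, the force and the opening at its end, in the units of the state.
- get_obs(): the state, without advancing time (a new reading comes with each control period).
- get_image(name): name is "side" or "top" or "wrist"; returns the picture (480x640x3 uint8, red, green, blue); there is no depth.
- camera_params(name): a dict with "K" (3x3 intrinsics, pixels), "rvec" (rotation vector, rad) and "tvec" (3), from world to camera coordinates, as OpenCV has them; the wrist camera has in their place "T_tool_cam" (4x4, takes a point from camera to tool coordinates, whose origin is the TCP and whose axes are the tool frame's). Camera axes: x right, y down, z forward; pixel columns grow to the right and rows downward; lengths in mm; the calibration is good to about 2 mm. A picture is of the moment at which its call begins: read the wrist's pose just before it. camera_params takes no time and is no camera call.
- close_job(): hands the job in, once; it reports no verdict.
The state is a dict: "t": time; "qpos": joint angles; "qvel": joint speeds; "joint_torque": joint torques, N m; "ee_pos": TCP position; "orientation": TCP orientation; "ft_force": force on the tool from outside, world axes, zero at the start; "moment": the same for the moment, N m; "width": finger opening in mm.
Only numpy, scipy, OpenCV 4.12 (cv2) and the standard library are available. Lean on these libraries where they do the work, as an engineer would, in place of code of your own. Each camera call takes 0.05 s, during which the arm holds its last target.

## Working session

There is one attempt and no reset: what is moved stays moved. The work goes in short steps, Python scripts to look and compute and a tool call to move; the robot and the scene stay as the last step left them, time stands still between calls to the robot, and variables do not carry over. Pictures are saved under pics/ and viewed, and the job is handed in when it is done.

Besides the shell and the picture viewer there is one more tool, called after "Call:" as name(argument=value, ...) on one line, values as JSON. arm_command: Moves the arm, as the interface text tells. Its arguments: {"type":"object","properties":{"increments":{"type":"array","items":{"type":"array"}},"gripper":{"type":"number"}},"required":["increments"]}

```bash
mkdir -p pics; python3 - <<'E'
from workcell import *
import cv2
print(get_obs())
for n in ["side","top","wrist"]:
    im=get_image(n); cv2.imwrite(f"pics/{n}0.png",im[:,:,::-1]); print(n,camera_params(n))
E
```

```text
{'t': 0.0, 'qpos': array([-1.23999767e+00,  4.23832914e-01,  1.63067355e+00,  8.92462250e-06,
        1.08854764e+00, -1.89925979e-02]), 'qvel': array([-1.32496203e-03,  1.72409188e-03,  3.98652552e-04, -2.78027490e-04,
        4.40430784e-05,  1.62230528e-03]), 'joint_torque': array([-6.07721158e-04, -5.44633663e+01, -2.73670828e+01,  6.43523969e-02,
        2.27208214e-02, -1.30715030e-04]), 'ee_pos': array([ 214.04632318, -586.63752169,  221.91308702]), 'orientation': array([-2.57338104e+00,  1.80051812e+00,  1.84780611e-03]), 'ft_force': array([ 0.44198496, -1.24719915, -0.52581984]), 'moment': array([-0.04586415,  0.02367762,  0.05990863]), 'width': 88.27302445921087}
side {'K': array([[602.68433863,   0.        , 317.83562591],
       [  0.        , 602.68433863, 229.83421732],
       [  0.        ,   0.        ,   1.        ]]), 'rvec': array([ 2.24176035, -0.07172778,  0.0321585 ]), 'tvec': array([-587.49379414,   72.29766418, 1683.05848161])}
top {'K': array([[571.44171479,   0.        , 322.3140455 ],
       [  0.        , 571.44171479, 235.47024628],
       [  0.        ,   0.        ,   1.        ]]), 'rvec': array([ 2.14094507, -2.12516098,  0.15539706]), 'tvec': array([  -9.9443413 ,  587.36910499, 1379.49839617])}
wrist {'K': array([[348.2058421 ,   0.        , 324.71367969],
       [  0.        , 348.2058421 , 235.4576342 ],
       [  0.        ,   0.        ,   1.        ]]), 'T_tool_cam': array([[ 9.99998413e-01, -1.16449302e-03,  1.34845575e-03,
        -2.19326495e-01],
       [ 7.98165253e-04,  9.69450901e-01,  2.45284150e-01,
        -6.49650171e+01],
       [-1.59289333e-03, -2.45282685e-01,  9.69450291e-01,
        -1.62320781e+02],
       [ 0.00000000e+00,  0.00000000e+00,  0.00000000e+00,
         1.00000000e+00]])}
```

View pics/side0.png

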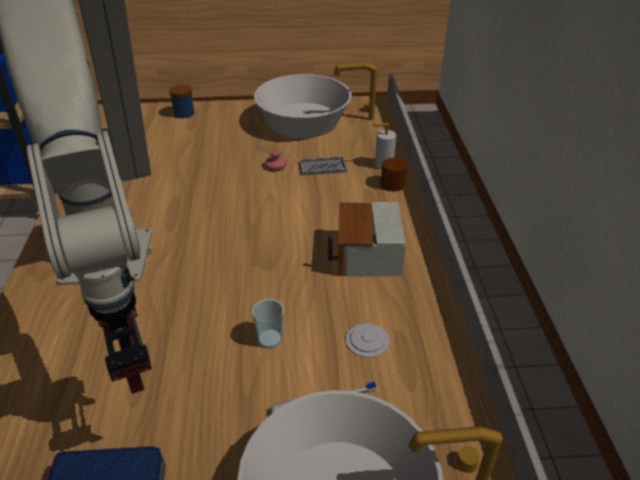

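View pics/top0.png

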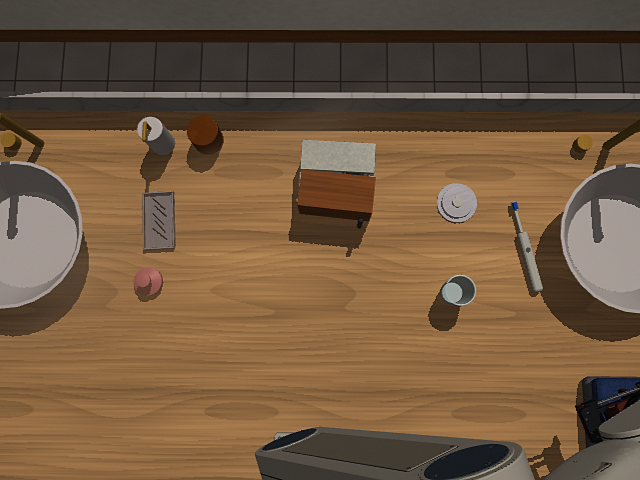

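View pics/wrist0.png

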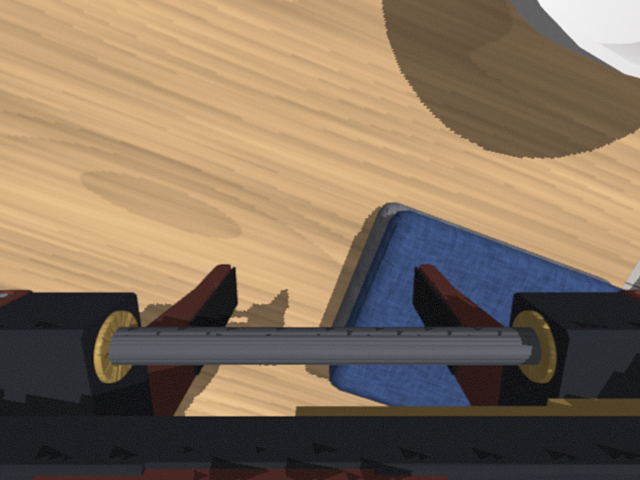

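```bash
python3 - <<'E'
import cv2
a=cv2.imread("pics/top0.png")[125:260,270:400]; cv2.imwrite("pics/c1.png",cv2.resize(a,None,fx=4.4,fy=4.4,interpolation=cv2.INTER_CUBIC))
a=cv2.imread("pics/side0.png")[190:290,310:420]; cv2.imwrite("pics/c2.png",cv2.resize(a,None,fx=6,fy=6,interpolation=cv2.INTER_CUBIC))
E
```

```text
(no output)
```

View pics/c1.png

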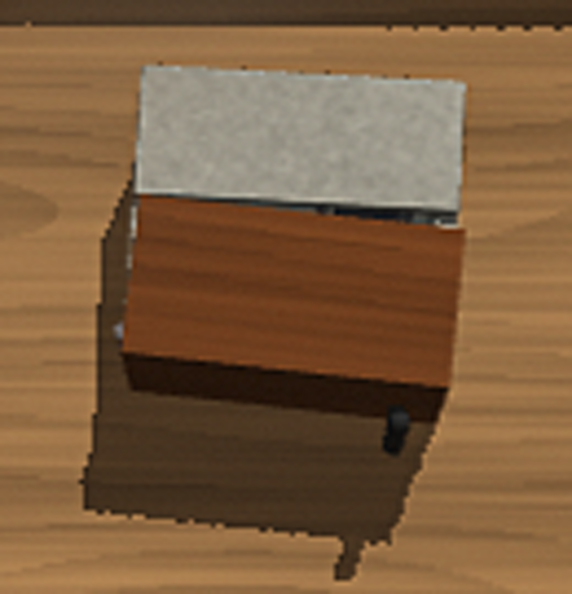

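View pics/c2.png

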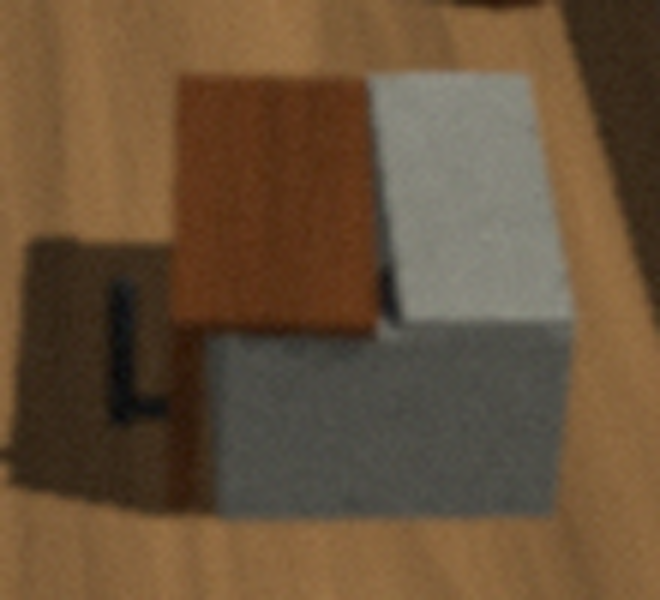

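```bash
cat > h.py <<'E'
import numpy as np, cv2
def cam(p): 
    R=cv2.Rodrigues(np.array(p["rvec"]))[0]; return p["K"],R,np.array(p["tvec"])
def ray(p,uv,z):
    K,R,t=cam(p); d=R.T@np.linalg.inv(K)@np.array([uv[0],uv[1],1.]); c=-R.T@t
    return c+d*(z-c[2])/d[2]
def wray(p,ee,ori,uv,z):
    Rt=cv2.Rodrigues(np.array(ori))[0]; T=p["T_tool_cam"]
    d=Rt@T[:3,:3]@np.linalg.inv(p["K"])@np.array([uv[0],uv[1],1.]); c=Rt@T[:3,3]+ee
    return c+d*(z-c[2])/d[2]
E
python3 - <<'E'
from workcell import *
from h import *
np.set_printoptions(precision=1,suppress=True)
pt,ps=camera_params("top"),camera_params("side")
T=lambda x,y,z:ray(pt,(270+(x+.5)/4.4-.5,125+(y+.5)/4.4-.5),z)
S=lambda x,y,z:ray(ps,(310+(x+.5)/6-.5,190+(y+.5)/6-.5),z)
print("roof top");[print(T(*c,116)) for c in [(145,66),(465,83),(457,213),(135,192)]]
print("roof side");[print(S(*c,116)) for c in [(530,73),(573,322),(400,322),(368,75)]]
print("hood top");[print(T(*c,116)) for c in [(136,195),(465,230),(450,387),(122,352)]]
print("hood side");[print(S(*c,116)) for c in [(180,73),(368,75),(378,330),(170,322)]]
print("handle",T(400,413,118),S(122,282,118))
print("objects")
for n,z,u in [("tumbler",100,(459,288)),("tower",5,(457,202)),("mass",30,(148,282)),("brush",20,(529,260)),("tray",7,(159,221))]: print(n,ray(pt,u,z))
E
```

```text
roof top
[812.8  43.6 116. ]
[ 803.7 -133.5  116. ]
[ 729.6 -128.7  116. ]
[740.7  48.1 116. ]
roof side
[815.8  43.2 116. ]
[ 803.9 -137.6  116. ]
[ 730.3 -132.8  116. ]
[740.3  46.5 116. ]
hood top
[739.   47.5 116. ]
[ 720.1 -133.   116. ]
[ 632.4 -124.3  116. ]
[650.8  53.9 116. ]
hood side
[653.2  53.9 116. ]
[740.3  46.5 116. ]
[ 720.2 -137.5  116. ]
[ 632.4 -126.4  116. ]
handle [617.5 -97.1 118. ] [ 613.9 -100.6  118. ]
objects
tumbler [ 455.5 -329.9  100. ]
tower [ 683.9 -352.6    5. ]
mass [469.4 429.8  30. ]
brush [ 532.5 -525.4   20. ]
tray [628.9 417.5   7. ]
```

Call:
arm_command(increments=[[[-1, -1.7, 0], 0], [[-2, -3.4, 0], 0], [[-2, -3.4, 0], 0], [[-2, -3.4, 0], 0], [[-2, -3.4, 0], 0], [[-2, -3.4, 0], 0], [[-2, -3.4, 0], 0], [[-2, -3.4, 0], 0], [[-2, -3.4, 0], 0], [[-2, -3.4, 0], 0], [[-2, -3.4, 0], 0], [[-2, -3.4, 0], 0], [[-2, -3.4, 0], 0], [[-2, -3.4, 0], 0], [[-2, -3.4, 0], 0], [[-2, -3.4, 0], 0]])

```text
t: 1.75
ee_pos: [614.1, -83.4, 221.0]
orientation: [-2.568, 1.804, 0.011]
ft_force: [-0.1, -0.6, 0.0]
width: 87.9
```

Call:
arm_command(increments=[[[0, 0, 0], -8.5], [[0, 0, 0], -8.5], [[0, 0, 0], -8.5], [[0, 0, 0], -8.5], [[0, 0, 0], -8.5], [[0, 0, 0], -8.5], [[0, 0, 0], -8.5], [[0, 0, 0], -8.5], [[0, 0, 0], -8.5], [[0, 0, 0], -8.5], [[0, 0, 0], -8.5], [[0, 0, 0], -8.5], [[0, 0, 0], -8.5], [[0, 0, 0], -8.5], [[0, 0, 0], -8.5], [[0, 0, 0], -8.5], [[0, 0, 0], -8.5], [[0, 0, 0], -8.5]])

```text
t: 3.55
ee_pos: [605.4, -56.5, 216.1]
orientation: [-2.305, -2.104, 0.005]
ft_force: [0.7, -0.1, 0.3]
width: 87.8
```

```bash
python3 - <<'E'
from workcell import *
import cv2
o=get_obs(); print(o["ee_pos"],o["orientation"],o["qpos"])
im=get_image("wrist"); cv2.imwrite("pics/w1.png",im[:,:,::-1])
E
```

```text
[605.35683781 -56.47319384 216.14260893] [-2.30468868 -2.10376587  0.00475071] [-0.11844823  0.41369191  1.66173762  0.01300157  1.08416011 -1.60433793]
```

View pics/w1.png

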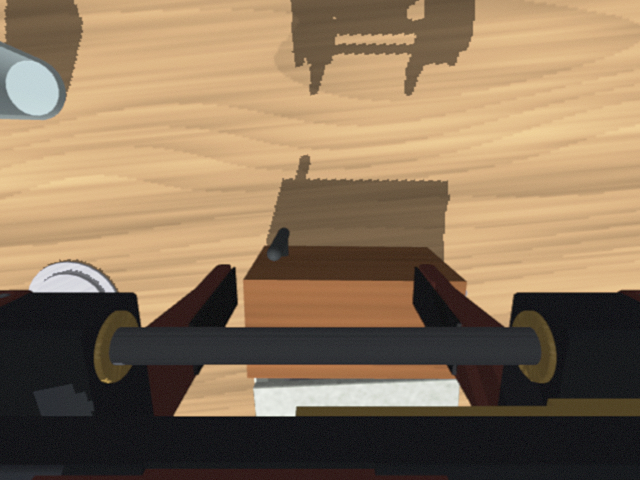

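```bash
python3 - <<'E'
from workcell import *
from h import *
o=get_obs();p=camera_params("wrist")
h=wray(p,o["ee_pos"],o["orientation"],(274,254),118);print(h)
R=cv2.Rodrigues(o["orientation"])[0]
for g in (h,np.array([615.5,-99,118])): print(R.T@(g-o["ee_pos"]))
E
```

```text
[612.76760711 -96.47920281 118.        ]
[-40.48081089  12.57204034  97.43512011]
[-42.76465305  15.50429473  97.35550521]
```

Call:
arm_command(increments=[[[-2.1, 0.7, 0], 0], [[-2.1, 0.7, 0], 0], [[0, 0, 3], 0], [[0, 0, 0], 0]])

```text
t: 4.0
ee_pos: [614.8, -98.6, 185.0]
orientation: [-2.304, -2.104, 0.004]
ft_force: [-0.8, 0.4, -0.7]
width: 87.8
```

Call:
arm_command(increments=[[[0, 0, 3], 0], [[0, 0, 3], 0], [[0, 0, 2.5], 0], [[0, 0, 1.8], 0], [[0, 0, 0], 0]])

```text
t: 4.5
ee_pos: [616.4, -98.4, 83.9]
orientation: [-2.317, -2.095, -0.001]
ft_force: [0.4, -0.5, 0.1]
width: 87.5
```

Call:
arm_command(increments=[[[0, 0, 0], 0], [[0, 0, 0], 0], [[0, 0, 0], 0], [[0, 0, 0], 0], [[0, 0, 0], 0], [[0, 0, 0], 0], [[0, 0, 0], 0], [[0, 0, 0], 0]], gripper=0.0)

```text
t: 5.3
ee_pos: [620.1, -99.1, 90.4]
orientation: [-2.324, -2.097, -0.009]
ft_force: [-0.1, -0.5, -1.1]
width: 27.4
```

```bash
python3 - <<'E'
from workcell import *
import cv2
print(get_obs())
im=get_image("side"); cv2.imwrite("pics/s2.png",im[:,:,::-1])
im=get_image("wrist"); cv2.imwrite("pics/w2.png",im[:,:,::-1])
E
```

```text
{'t': 5.3, 'qpos': array([-0.18289334,  0.59646607,  1.69498784,  0.01476492,  0.85575068,
       -1.66073272]), 'qvel': array([ 0.00095503, -0.00306065,  0.00123471, -0.00203575,  0.00136254,
       -0.00077472]), 'joint_torque': array([ 9.48108500e-04, -5.88235831e+01, -2.17608672e+01,  1.72695704e-02,
        9.33322893e-02,  1.22746391e-03]), 'ee_pos': array([620.10627373, -99.08270032,  90.44061295]), 'orientation': array([-2.32418308, -2.09702315, -0.00855955]), 'ft_force': array([-0.09804755, -0.51840829, -1.1364719 ]), 'moment': array([ 0.0179719 , -0.17694656,  0.01809136]), 'width': 27.37956552610055}
```

View pics/w2.png

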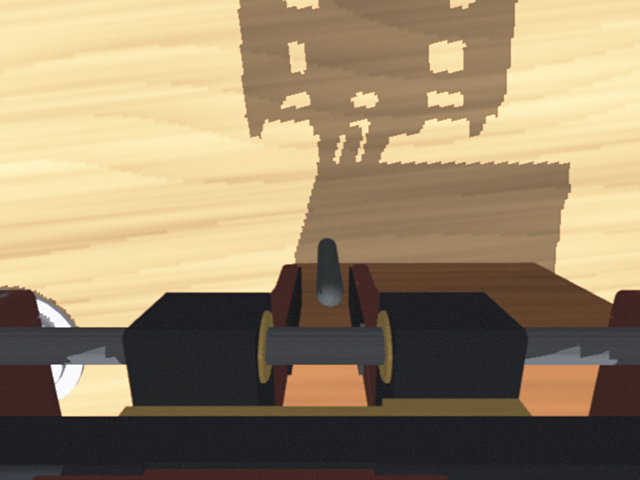

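Call:
arm_command(increments=[[[0, -0.5, 1.0], 0], [[0, 0, 0.2], 0], [[0, 0, 0.1], 0], [[0, 0, 0.1], 0], [[0, 0, 0], 0]])

```text
t: 5.9
ee_pos: [620.5, -98.1, 81.3]
orientation: [-2.33, -2.105, -0.022]
ft_force: [-1.4, 1.0, -1.2]
width: 11.2
```

```bash
python3 - <<'E'
from workcell import *
import cv2
print(get_obs())
im=get_image("wrist"); cv2.imwrite("pics/w3.png",im[:,:,::-1])
E
```

```text
{'t': 5.9, 'qpos': array([-0.18165841,  0.60517379,  1.70702464,  0.01657152,  0.82178514,
       -1.66239889]), 'qvel': array([ 0.00181516, -0.00136817,  0.00220094, -0.002495  , -0.00234067,
       -0.00114917]), 'joint_torque': array([-7.70733878e-01, -5.95895720e+01, -2.17832243e+01,  1.09439667e-01,
       -3.03166278e-02,  8.51996779e-02]), 'ee_pos': array([620.50967604, -98.0575812 ,  81.26125123]), 'orientation': array([-2.33003279, -2.10520965, -0.02245613]), 'ft_force': array([-1.44844295,  0.97078603, -1.23462895]), 'moment': array([-0.13171065,  0.02931836,  0.11592428]), 'width': 11.176020544347615}
```

View pics/w3.png

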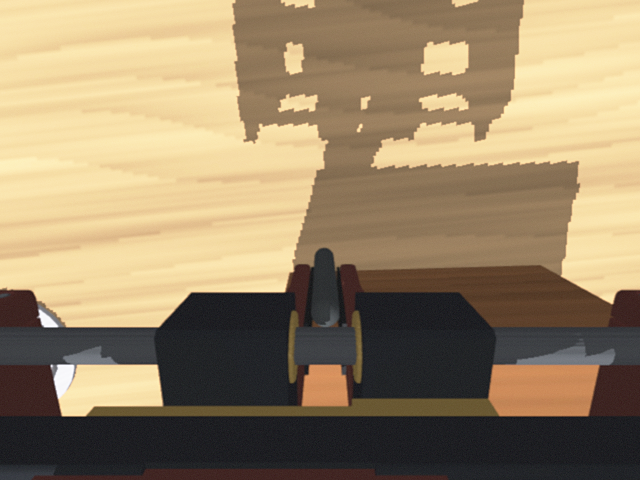

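Call:
arm_command(increments=[[[0.2, -0.8, 0.1], 3], [[0.43, -1.53, 0.1], 5.7], [[0.43, -1.53, 0.1], 5.7], [[0.43, -1.53, 0.1], 5.7], [[0.43, -1.53, 0.1], 5.7]])

```text
t: 6.45
ee_pos: [562.3, -66.2, 81.1]
orientation: [2.746, 1.51, 0.026]
ft_force: [-4.0, -3.6, 16.6]
width: 11.5
```

```bash
cat > st.py <<'E'
from workcell import *
from h import *
o=get_obs();R=cv2.Rodrigues(o["orientation"])[0]
g=o["ee_pos"]-19*R[:,2]
H=np.array([664.7,52.2]); v=g[:2]-H
# handle angle: v = 155 d+35 n
ang=np.arctan2(v[1],v[0]); a0=np.arctan2(-155,-35.) # psi=0
psi=(a0-ang)%(2*np.pi)
yaw=np.degrees(np.arctan2(R[1,0],R[0,0]))
print("ee",o["ee_pos"].round(1),"g",g.round(1),"r",np.hypot(*v).round(1),"door",round(psi-.056,3),"yaw",yaw.round(1),"want",round(90-np.degrees(psi),1),"tilt",R[:,2].round(3),"F",o["ft_force"].round(1),"w",round(o["width"],1),"t",o["t"])
E
python3 st.py
```

```text
ee [562.3 -66.2  81.1] g [562.  -66.3 100.1] r 156.8 door 0.436 yaw 57.6 want 61.8 tilt [ 0.018  0.001 -1.   ] F [-4.  -3.6 16.6] w 11.5 t 6.45
```

Call:
arm_command(increments=[[[0.43, -1.53, 0], 4], [[0.43, -1.53, 0], 5], [[0.43, -1.53, 0], 5.5], [[0.43, -1.53, 0], 5.7], [[0.43, -1.53, 0], 5.7]])

```text
t: 6.95
ee_pos: [516.6, 0.1, 81.2]
orientation: [3.026, 0.823, 0.024]
ft_force: [1.5, -0.3, 4.5]
width: 11.3
```

```bash
python3 st.py
```

```text
ee [5.166e+02 1.000e-01 8.120e+01] g [5.163e+02 1.000e-01 1.001e+02] r 157.2 door 0.955 yaw 30.4 want 32.1 tilt [ 0.016 -0.001 -1.   ] F [ 1.5 -0.3  4.5] w 11.3 t 6.95
```

Call:
arm_command(increments=[[[0.43, -1.53, 0], 5], [[0.43, -1.53, 0], 5.7], [[0.43, -1.53, 0], 5.7], [[0.43, -1.53, 0], 5.7], [[0.43, -1.53, 0], 5.7], [[0.2, -0.75, 0], 3], [[0, 0, 0], 0]])

```text
t: 7.65
ee_pos: [511.3, 89.7, 81.2]
orientation: [3.14, -0.052, 0.022]
ft_force: [0.9, -1.0, 3.9]
width: 11.2
```

```bash
python3 st.py
```

```text
ee [511.3  89.7  81.2] g [511.1  89.7 100.1] r 158.1 door 1.532 yaw -1.9 want -1.0 tilt [ 0.014 -0.001 -1.   ] F [ 0.9 -1.   3.9] w 11.2 t 7.65
```

Call:
arm_command(increments=[[[0, 0, 0], 0], [[0, 0, 0], 0], [[0, 0, 0], 0], [[0, 0, 0], 0]], gripper=0.5)

```text
t: 8.05
ee_pos: [510.1, 88.4, 80.0]
orientation: [3.14, -0.047, 0.019]
ft_force: [-0.7, 0.5, -0.1]
width: 40.1
```

Call:
arm_command(increments=[[[0, 0, -2], 0], [[0, 0, -3], 0], [[0, 0, -4], 0], [[0, 0, -4], 0], [[0, 0, 0], 0]])

```text
t: 8.55
ee_pos: [506.9, 86.9, 212.3]
orientation: [3.138, -0.047, 0.01]
ft_force: [0.2, 0.2, 0.4]
width: 44.1
```

```bash
python3 st.py; python3 - <<'E'
from workcell import *
import cv2
im=get_image("top"); cv2.imwrite("pics/t4.png",im[:,:,::-1])
E
```

```text
ee [506.9  86.9 212.3] g [506.8  86.9 231.3] r 161.7 door 1.509 yaw -1.7 want 0.3 tilt [ 0.006 -0.003 -1.   ] F [0.2 0.2 0.4] w 44.1 t 8.55
```

View pics/t4.png

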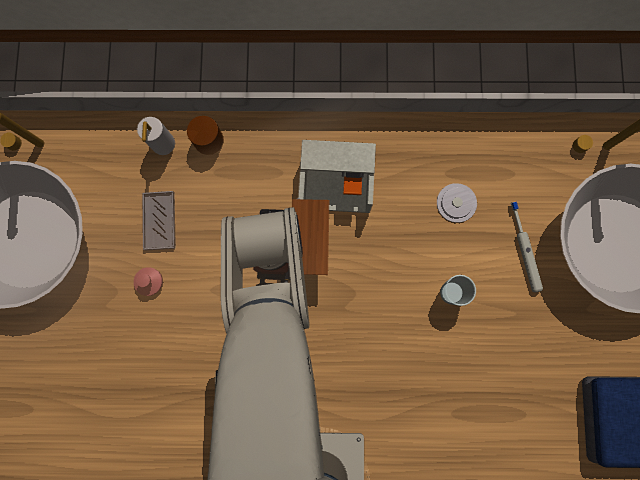

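```bash
python3 - <<'E'
from workcell import *
from h import *
im=cv2.imread("pics/t4.png"); hsv=cv2.cvtColor(im,cv2.COLOR_BGR2HSV)
m=cv2.inRange(hsv,(5,200,150),(18,255,255)); m[:,:330]=0;m[:,380:]=0;m[:160]=0;m[210:]=0
p=camera_params("top")
ys,xs=np.nonzero(m);print(len(xs),xs.min(),xs.max(),ys.min(),ys.max(),xs.mean(),ys.mean())
for z in (90,95,100): print(ray(p,(xs.mean(),ys.mean()),z))
E
```

```text
202 344 361 181 193 352.3910891089109 186.94059405940595
[701.36768476 -78.87597919  90.        ]
[700.12690765 -78.67757483  95.        ]
[698.88613054 -78.47917047 100.        ]
```

Call:
arm_command(increments=[[[1.0, 0.8, 0], 0], [[3, 2.5, 0], 0], [[4, 3.2, 0], 0], [[4, 3.2, 0], 0], [[4, 3.2, 0], 0], [[3, 2.5, 0], 0], [[0.7, 0.7, 0], 0], [[0, 0, 0], 0]], gripper=0.0)

```text
t: 9.4
ee_pos: [696.7, -88.9, 193.6]
orientation: [3.138, -0.044, -0.026]
ft_force: [-0.3, 0.8, -0.8]
width: 0.2
```

```bash
python3 st.py; python3 - <<'E'
from workcell import *
import cv2
im=get_image("wrist"); cv2.imwrite("pics/w5.png",im[:,:,::-1])
E
```

```text
ee [696.7 -88.9 193.6] g [697.1 -88.9 212.6] r 144.7 door 5.78 yaw -1.6 want -244.4 tilt [-0.017 -0.003 -1.   ] F [-0.3  0.8 -0.8] w 0.2 t 9.4
```

View pics/w5.png

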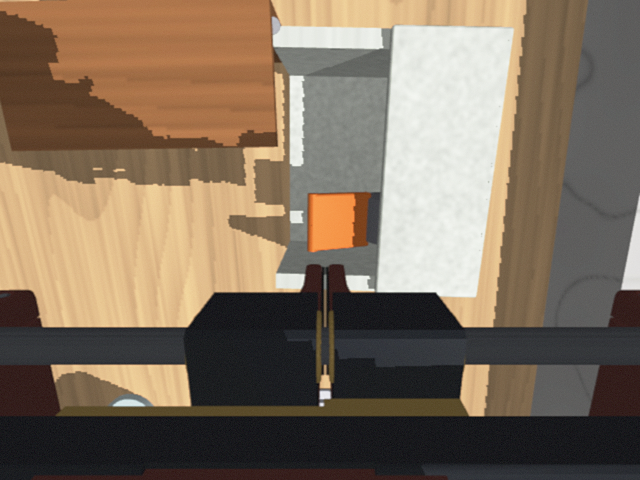

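```bash
python3 - <<'E'
from workcell import *
from h import *
o=get_obs();p=camera_params("wrist")
for uv,z in [((310,222),102),((311,194),102),((309,250),102)]: print(wray(p,o["ee_pos"],o["orientation"],uv,z))
E
```

```text
[682.15073839 -76.31879354 102.        ]
[683.69249682 -55.45371665 102.        ]
[680.54422246 -98.06025301 102.        ]
```

Call:
arm_command(increments=[[[0.3, -1.0, 1], 0], [[0, 0, 3], 0], [[0, 0, 2.5], 0], [[0, 0, 1.5], 0], [[0, 0, 0], 0]])

```text
t: 9.95
ee_pos: [692.9, -70.3, 108.2]
orientation: [3.14, -0.034, -0.035]
ft_force: [0.2, 0.1, 0.2]
width: 0.4
```

```bash
python3 st.py
```

```text
ee [692.9 -70.3 108.2] g [693.3 -70.3 127.2] r 125.8 door 5.775 yaw -1.3 want -244.1 tilt [-0.022 -0.001 -1.   ] F [0.2 0.1 0.2] w 0.4 t 9.95
```

Call:
arm_command(increments=[[[0.5, 0.6, 0], 0], [[0.2, 0.1, 0], 0], [[0, 0, 0], 0]])

```text
t: 10.25
ee_pos: [701.1, -76.4, 110.2]
orientation: [3.14, -0.032, -0.031]
ft_force: [1.2, 0.1, -0.0]
width: 0.7
```

Call:
arm_command(increments=[[[0, 0, 0.8], 0], [[0, 0, 0.8], 0], [[0, 0, 0.8], 0], [[0, 0, 0.8], 0]])

```text
t: 10.65
ee_pos: [703.2, -77.2, 81.5]
orientation: [3.139, -0.033, -0.02]
ft_force: [-3.8, 0.1, 8.1]
width: 0.3
```

Call:
arm_command(increments=[[[-0.2, 0, 0.8], 0], [[-0.1, 0, 0.8], 0], [[0, 0, 0.6], 0]])

```text
t: 10.95
ee_pos: [702.2, -77.2, 62.1]
orientation: [3.14, -0.034, -0.012]
ft_force: [-3.4, 1.4, 10.6]
width: 0.4
```

```bash
python3 st.py; python3 - <<'E'
from workcell import *
import cv2
im=get_image("side"); cv2.imwrite("pics/s6.png",im[:,:,::-1])
print(get_obs()["ee_pos"],get_obs()["ft_force"])
E
```

```text
ee [702.2 -77.2  62.1] g [702.3 -77.2  81.1] r 134.7 door 5.722 yaw -1.2 want -241.1 tilt [-0.008 -0.002 -1.   ] F [-3.4  1.4 10.6] w 0.4 t 10.95
[702.10740677 -77.24535744  61.20378234] [0.76769222 0.31489824 7.65875347]
```

View pics/s6.png

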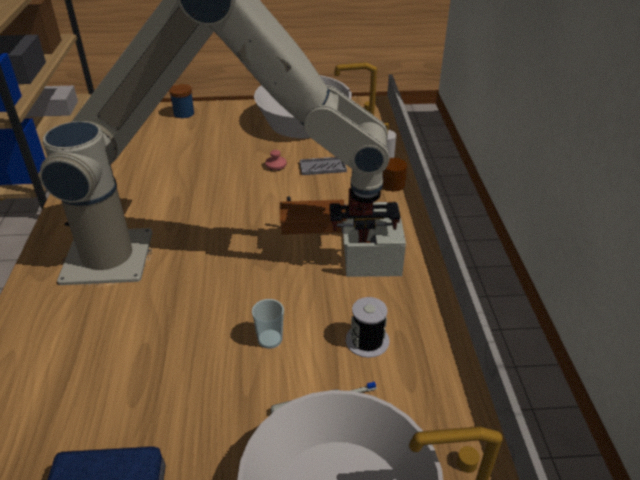

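Call:
arm_command(increments=[[[0, 0, 0.4], 0], [[0, 0, 0.4], 0]])

```text
t: 11.2
ee_pos: [703.3, -77.3, 55.7]
orientation: [3.14, -0.035, -0.007]
ft_force: [-4.8, 1.2, 14.7]
width: 0.4
```

Call:
arm_command(increments=[[[0, 0, 0.3], 0]])

```text
t: 11.3
ee_pos: [703.6, -77.3, 54.9]
orientation: [3.14, -0.035, -0.007]
ft_force: [-12.3, 0.7, 28.0]
width: 0.5
```

```bash
python3 st.py; python3 - <<'E'
from workcell import *
from h import *
p=camera_params("side")
im=get_image("side"); cv2.imwrite("pics/s7.png",cv2.resize(im[280:370,320:420,::-1],None,fx=6,fy=6,interpolation=cv2.INTER_CUBIC))
print(get_obs()["ee_pos"],get_obs()["ft_force"])
K,R,t=cam(p)
for z in (5,95,105,115): 
    c=R@np.array([684,-353,z])+t; u=K@c; u=u[:2]/u[2]; print(z,u,(u-[320,280])*6)
E
```

```text
ee [703.6 -77.3  54.9] g [703.7 -77.3  73.9] r 135.3 door 5.713 yaw -1.3 want -240.5 tilt [-0.004 -0.002 -1.   ] F [-12.3   0.7  28. ] w 0.5 t 11.3
[703.54895307 -77.33479754  55.11308282] [-8.64727548  1.49092338 23.22005521]
5 [367.06633699 338.80143299] [282.39802195 352.80859793]
95 [368.99386026 312.48634431] [293.96316158 194.91806584]
105 [369.21772554 309.43007276] [295.30635323 176.58043654]
115 [369.44362703 306.34600221] [296.66176217 158.07601328]
```

View pics/s7.png

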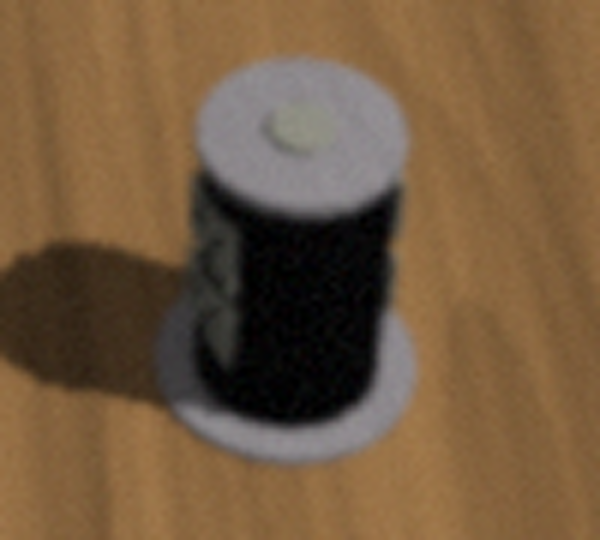

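Call:
arm_command(increments=[[[0, 0, 0.05], 0], [[0, 0, 0.1], 0], [[0, 0, 0.1], 0], [[0, 0, 0.1], 0]])

```text
t: 11.75
ee_pos: [702.9, -77.3, 57.5]
orientation: [3.14, -0.036, -0.008]
ft_force: [-4.8, 0.3, 11.9]
width: 0.9
```

Call:
arm_command(increments=[[[0, 0, 0.1], 0], [[0, 0, 0.1], 0], [[0, 0, 0.1], 0], [[0, 0, 0.1], 0]])

```text
t: 12.15
ee_pos: [702.8, -77.3, 58.2]
orientation: [3.14, -0.037, -0.007]
ft_force: [-3.9, 0.2, 10.8]
width: 0.6
```

```bash
python3 st.py; python3 - <<'E'
from workcell import *
from h import *
im=get_image("side"); a=im[:,:,::-1]; cv2.imwrite("pics/s8.png",a)
im=get_image("top"); cv2.imwrite("pics/t8.png",im[:,:,::-1])
for i in range(4): get_image("side")
print(get_obs()["t"],get_obs()["ee_pos"],get_obs()["ft_force"])
E
```

```text
ee [702.8 -77.3  58.2] g [702.9 -77.3  77.2] r 135.0 door 5.719 yaw -1.3 want -240.9 tilt [-0.004 -0.001 -1.   ] F [-3.9  0.2 10.8] w 0.6 t 12.15
12.45 [702.75354913 -77.25458483  58.18230331] [-3.06756425  1.12092352 11.38894036]
```

View pics/s8.png

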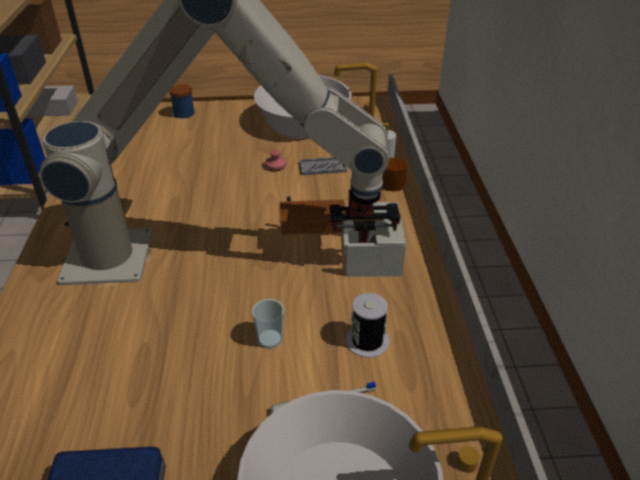

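View pics/t8.png

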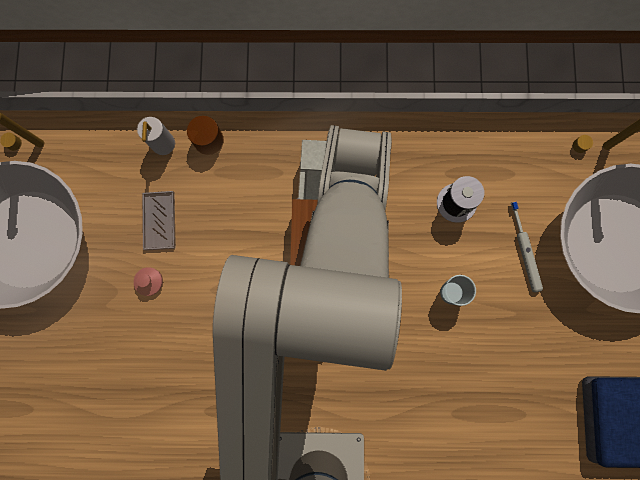

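Call:
arm_command(increments=[[[0, 0, 0.3], 0], [[0, 0, 0.2], 0], [[0, 0, 0.2], 0], [[0, 0, 0.2], 0], [[0, 0, 0.2], 0], [[0, 0, 0.2], 0], [[0, 0, 0.2], 0]])

```text
t: 13.15
ee_pos: [703.5, -77.3, 55.3]
orientation: [3.141, -0.038, -0.003]
ft_force: [-7.6, 1.7, 17.4]
width: 0.6
```

```bash
python3 st.py; python3 - <<'E'
from workcell import *
from h import *
for i in range(12): im=get_image("side")
cv2.imwrite("pics/s9.png",cv2.resize(im[280:370,320:420,::-1],None,fx=6,fy=6,interpolation=cv2.INTER_CUBIC))
print(get_obs()["t"],get_obs()["ee_pos"],get_obs()["ft_force"])
E
```

```text
ee [703.5 -77.3  55.3] g [703.5 -77.3  74.3] r 135.2 door 5.714 yaw -1.4 want -240.6 tilt [-0.002 -0.001 -1.   ] F [-7.6  1.7 17.4] w 0.6 t 13.15
13.75 [703.48472258 -77.32859553  55.32397007] [-7.12150462  0.4356564  16.91366074]
```

View pics/s9.png

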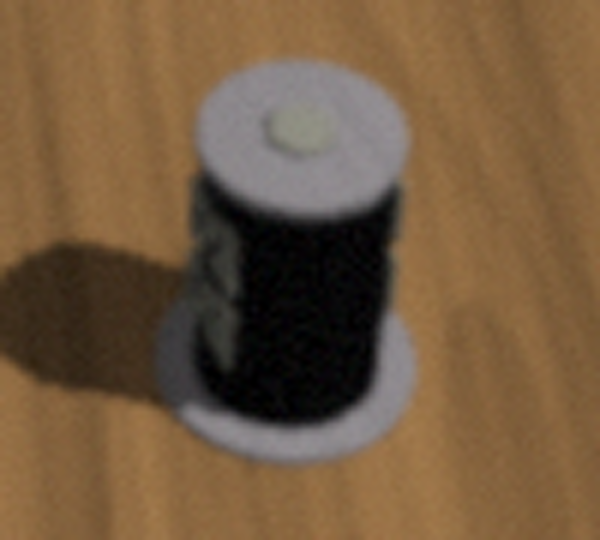

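Stable hold: the force is 17 N and the pose does not change over 0.6 s. The tower cap sits at crop (302,135), fully up. I'm handing in now.

```bash
python3 -c "
from workcell import *
print(close_job())"
```

```text
the job is handed in; nothing more can be done
None
```

I swung the door open by its handle, pressed the orange paddle down with the closed fingers past the third click, and handed the job in while still holding it there. No verdict was reported.

- **Door:** It reached about 1.53 rad, worked out from the gripper's position at the handle. Later pictures show it still open.
- **Paddle:** In the last check, the fingers pressed with about 17 N at TCP height 55.3 mm, and the pose did not change over 0.6 s. This is at or just short of the hard stop, so the dial is past the third click. During the hold it eased back about 3 mm. I put the dial at about 0.68 rad then, still above 0.62, and pressed it down again before handing in.
- **Tower:** The last side view shows it fully raised. I estimate roughly 115–120 mm of rise from the picture, a little over the 110 mm stated for the third click, which agrees with the paddle being near its stop.
- **Toiletries:** The tumbler, massager, tray and toothbrush look to be in their starting places in the top and side views. I judged this by eye and did not measure it.
- **Time:** I handed in at about 13.8 s.

None of the last checks failed.

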